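Put the tester's port adapters back into their nests

TASK

The day's tests are finished: put each of the four aluminium test-port adapters away in the grey storage nest whose outline matches its foot - round, square, hexagonal and oblong - sitting upright, with its foot flat on the nest's floor inside the rim. Leave the jar and the roll of tape where they stand.

Things in the scene. Friction and masses are not known exactly. Their poses are not given: they have to be found in the camera images.
- round_adapter: The round test-port adapter, plain aluminium: round foot 60 mm in diameter, 14 mm thick, four small screw heads. Above it, as on all four, a round neck 30 mm in diameter to z = 50 mm (grip here, any yaw), then a 16 mm stub to z = 62 mm. Loose, 140 to 280 g, starts upright at any yaw. Origin: centre of the foot's underside, z up.
- square_adapter: The square test-port adapter, plain aluminium: square foot 50 x 50 mm, 14 mm thick, with a screw head at each corner; its x and y axes are square to the sides. Above it, as on all four, a round neck 30 mm in diameter to z = 50 mm (grip here, any yaw), then a 16 mm stub to z = 62 mm. Loose, 140 to 280 g, starts upright at any yaw. Origin: centre of the foot's underside, z up.
- hex_adapter: The hexagonal test-port adapter, plain aluminium: hexagonal foot 44 mm across flats (51 mm across corners), 14 mm thick, no screws; its x axis is square to one pair of flats. Above it, as on all four, a round neck 30 mm in diameter to z = 50 mm (grip here, any yaw), then a 16 mm stub to z = 62 mm. Loose, 140 to 280 g, starts upright at any yaw. Origin: centre of the foot's underside, z up.
- oblong_adapter: The oblong test-port adapter, plain aluminium: long rectangular foot 84 mm (along x) x 34 mm (along y), 14 mm thick, two screw heads. Above it, as on all four, a round neck 30 mm in diameter to z = 50 mm (grip here, any yaw), then a 16 mm stub to z = 62 mm. Loose, 140 to 280 g, starts upright at any yaw. Origin: centre of the foot's underside, z up.
- round_nest: The round storage nest, a shallow tray with a round recess 76 mm in diameter (86 mm outside): 8 mm of room all round the round adapter's foot. Grey plastic, black floor 4 mm and rim top 12 mm above the bench, walls 5 mm. Fixed, but placed and turned afresh each time. Origin: centre of its underside, z up.
- square_nest: The square storage nest, a shallow tray with a square recess 66 x 66 mm (76 mm outside): 8 mm of room all round the square adapter's foot. Its x and y axes are square to the recess's sides. Grey plastic, black floor 4 mm and rim top 12 mm above the bench, walls 5 mm. Fixed, but placed and turned afresh each time. Origin: centre of its underside, z up.
- hex_nest: The hexagonal storage nest, a shallow tray with a hexagonal recess 60 mm across flats (70 mm outside): 8 mm of room all round the hexagonal adapter's foot. Its x axis is square to a pair of the recess's sides. Grey plastic, black floor 4 mm and rim top 12 mm above the bench, walls 5 mm. Fixed, but placed and turned afresh each time. Origin: centre of its underside, z up.
- oblong_nest: The oblong storage nest, a shallow tray with a long rectangular recess 100 mm (along x) x 50 mm (along y), 110 x 60 mm outside: 8 mm of room all round the oblong adapter's foot. Its x axis runs along the recess. Grey plastic, black floor 4 mm and rim top 12 mm above the bench, walls 5 mm. Fixed, but placed and turned afresh each time. Origin: centre of its underside, z up.
- jar: Bystander: a small closed jar, 44 mm in diameter, 55 mm tall, standing loose between the work places. Origin: centre of its underside. To be left alone.
- tape: Bystander: a small roll of buff tape lying flat, 60 mm outside and 40 mm inside diameter, 20 mm high, loose between the work places. Origin: centre of its underside. To be left alone.
Mind the look-alikes: they are no part of the job. Leave any purple look-alike of the hex_adapter alone. What is shaped like the oblong_nest but orange is not meant.

How it is judged:
By the outcome, as a careful person would: the job done as asked, in the order asked, and still so for the second after the job is handed in, with the robot touching nothing.
It also fails if it takes over 112 s, if anything falls off the work surface, if the arm or the gripper's body presses on something with over 40 N, if the wrist force passes 120 N, or if a joint passes its speed limit or range.

ROBOT

A 6-joint arm with a two-finger parallel gripper is mounted at the origin on the work surface. World frame = base frame: x ahead of the robot, y to its left, z up, the work surface at z = 0. Lengths are in mm, angles in rad, forces in N, time in s.
With the tool pointing down it reaches from about 300 to 775 mm from the base axis. Payload 14.6 kg.
Tool frame: the origin (TCP) lies on the front face of the gripper's body, between the roots of the fingers; the fingertips stand 97 mm ahead of it and the grasp point (between the pads) lies 78 mm ahead of it; z points along the fingers, y is the direction in which the jaws open and shut (so a half turn about z gives the same grasp; the last joint's range is limited). The gripper opens to 94 mm and grips with 3 to 60 N. Pads are 16 mm wide; open, the fingers measure 119 mm over their backs; the gripper's body (75 mm by 177 mm) begins 78 mm behind the grasp point.
Start: joints at [-0.067, 0.3, 1.521, -0, 1.321, -0.067], TCP at [549.991, -0.002, 302.646] pointing down, gripper open.
Joint ranges: [-3.03, 3.03], [-0.79, 2.21], [0.23, 2.52], [-1.04, 4.18], [0, 3.07], [-2.55, 2.55]. Speed limits (rad/s): [2.22, 2.22, 2.57, 3.14, 3.14, 3.14].

INTERFACE

Orientations are given as [roll, pitch, yaw] about the fixed x, y, z axes, in that order (R = Rz(yaw) Ry(pitch) Rx(roll)).
In Python, from cell import manip, eyes, finder gives the robot as it stands.
- The arm moves only by the tool drive_tool, never from a script. Its argument "rows" is a list of rows, each an object with "offset": the shift along the tool's x, y, z in mm, a list of three; "spin": the turn about the tool's z in degrees; "jaw": the finger opening in mm, from 0 to 94. In form: [{"offset": [dx, dy, dz], "spin": spin, "jaw": jaw}, ...]. A call has 1 to 20 rows; each row shifts and turns the commanded pose from where the row before left it, along the tool's axes as they then stand; what a row does not reach is not made up. A row lasts 1/10 s, in which the tool goes at most 50 mm and 8.59 degrees, less where a joint would pass 70% of its speed; a pose out of reach is approached as far as the arm can. A call is refused whole if a number of a shift passes 50 or a number of a turn 8.59, either way. A call with a gripper value outside its range is refused whole. The fingers move at their own pace and stop on an object; "force" is the grip in N (left out, the last holds). Time passes only in rows, so rows that do not move let the fingers close. It gives the time, the measured TCP pose, the force and the opening at its end, in the units of the state.
- manip.read_state(): the state, without advancing time (a new reading comes with each control period).
- eyes.camera(name): name is "scene" or "side" or "wrist"; returns a dict with "color" (384x512x3 uint8, blue, green, red), "depth" (384x512 float32, mm along the optical axis (not along the pixel's ray), 0 where there is no reading), "vfov" (degrees; the focal length in pixels is half the picture's height over the tangent of half this angle, whatever the lens; pixels are square), "cx", "cy" (the principal point, pixels), "rvec" (rotation vector, rad) and "tvec" (3), from world to camera coordinates, as OpenCV has them. Camera axes: x right, y down, z forward; pixel columns grow to the right and rows downward; lengths in mm; the calibration is good to about 2 mm. A picture is of the moment at which its call begins.
- manip.sign_off(): hands the job in, once; it reports no verdict.
Trained networks look in the newest picture that a camera, given by its name, has taken for a name from the list of things; names that differ only in an ending like _2 or _b are one class to them, and where a whole thing is asked for, a point or a joint stands for the part that bears it (a point fixed in the world has none). Each returns a list of dicts, best first, with "p" (0 to 1); they miss things now and then, are a little off and sometimes report something else, mostly with a low value. They report only what shows in the picture. A call takes as long as a camera call. They do not tell look-alikes from the thing itself.
- finder.find_in(camera, target): "uv" ([column, row] in pixels, amid what is visible of it).
The state is a dict: "clock": time; "joints": joint angles; "qd": joint speeds; "effort": joint torques, N m; "eef_pos": TCP position; "eef_rot": TCP orientation; "wrist_force": force on the tool from outside, world axes, zero at the start; "moment": the same for the moment, N m; "finger_gap": finger opening in mm.
Only numpy, scipy, OpenCV 4.12 (cv2) and the standard library are available. Lean on these libraries where they do the work, as an engineer would, in place of code of your own. Each camera call takes 0.05 s, during which the arm holds its last target. There are 200 camera calls.

## Working session

There is one attempt and no reset: what is moved stays moved. The work goes in short steps, Python scripts to look and compute and a tool call to move; the robot and the scene stay as the last step left them, time stands still between calls to the robot, and variables do not carry over. Pictures are saved under pics/ and viewed, about 12 in all and at most 16, crops included, and the job is handed in when it is done.

Besides the shell and the picture viewer there is one more tool, called after "Call:" by a JSON object that holds its "name" and its "arguments". drive_tool: Moves the arm, as the interface text tells. Its arguments: {"type":"object","properties":{"rows":{"type":"array","items":{"type":"object","properties":{"offset":{"type":"array","items":{"type":"number"}},"spin":{"type":"number"},"jaw":{"type":"number"}}}},"force":{"type":"number"}},"required":["rows"]}

```bash
ls; mkdir -p pics; cat > h.py <<'E'
import numpy as np, cv2, pickle
from cell import manip, eyes, finder
def shot(n):
    c=eyes.camera(n); pickle.dump(c,open(f'{n}.pkl','wb')); return c
def K(c):
    f=c['color'].shape[0]/2/np.tan(np.radians(c['vfov'])/2); return f
def world(c,u,v,d=None,z=None):
    f=K(c); R=cv2.Rodrigues(np.array(c['rvec'],float))[0]; t=np.array(c['tvec'],float).ravel()
    ray=np.array([(u-c['cx'])/f,(v-c['cy'])/f,1.]); o=-R.T@t; r=R.T@ray
    s=d if d is not None else (z-o[2])/r[2]
    return o+s*r
def cloud(c):
    f=K(c); R=cv2.Rodrigues(np.array(c['rvec'],float))[0]; t=np.array(c['tvec'],float).ravel()
    v,u=np.mgrid[:c['depth'].shape[0],:c['depth'].shape[1]]; d=c['depth']
    P=np.stack([(u-c['cx'])/f*d,(v-c['cy'])/f*d,d],-1)
    return (P-t)@R
def proj(c,p):
    f=K(c); R=cv2.Rodrigues(np.array(c['rvec'],float))[0]; t=np.array(c['tvec'],float).ravel()
    q=R@np.array(p,float)+t; return q[:2]/q[2]*f+[c['cx'],c['cy']]
E
python3 - <<'E'
from h import *
names="round_adapter square_adapter hex_adapter oblong_adapter round_nest square_nest hex_nest oblong_nest jar tape".split()
print(manip.read_state())
for cam in ['scene','side','wrist']:
    c=shot(cam); cv2.imwrite(f'pics/{cam}0.png',c['color'])
    print(cam,c['vfov'],c['cx'],c['cy'],world(c,c['cx'],c['cy'],d=0))
    P=cloud(c)
    if cam!='wrist':
      for n in names:
        for r in finder.find_in(cam,n)[:4]:
            u,v=r['uv']; print(n,np.round(r['uv']),round(r['p'],2),P[int(v),int(u)].round())
E
```

```text
pics
{'clock': 0.0, 'joints': array([-6.65927607e-02,  3.00495310e-01,  1.52157307e+00,  3.79744267e-05,
        1.32070171e+00, -6.66364652e-02]), 'qd': array([-2.19878594e-04, -2.85984110e-04, -9.96802514e-04, -2.08510806e-03,
       -1.55377337e-03, -6.07848414e-05]), 'effort': array([-1.53750298e-03, -5.31805658e+01, -3.52735734e+01,  7.07558286e-02,
        2.43994006e-02, -4.79655944e-05]), 'eef_pos': array([5.49853957e+02, 1.71834112e-02, 3.02076373e+02]), 'eef_rot': array([-3.14042027e+00, -1.15102928e-04,  1.57083054e+00]), 'wrist_force': array([-0.59361313, -0.2377851 , -0.64475213]), 'moment': array([0.01452333, 0.01707236, 0.02683458]), 'finger_gap': 93.86354663712282}
scene 47.517327414674604 257.1965725905629 187.29346004699266 [1131.92007536 -536.067032    687.60284309]
round_adapter [260. 274.] 0.69 [ 654. -153.   28.]
square_adapter [322. 155.] 0.9 [399. 281.  22.]
hex_adapter [219. 222.] 0.71 [ 468. -125.   28.]
hex_adapter [251. 208.] 0.63 [477. -37.  34.]
oblong_adapter [376. 163.] 0.72 [531. 361.  27.]
round_nest [298. 190.] 0.64 [467. 128.   5.]
round_nest [316.
[... 409 characters left out ...]
adapter [330. 233.] 0.56 [ 641. -150.   23.]
round_adapter [271. 136.] 0.36 [524. 356.  18.]
square_adapter [229. 152.] 0.63 [377. 278.  10.]
hex_adapter [264. 232.] 0.83 [ 468. -127.   14.]
hex_adapter [259. 207.] 0.5 [460. -42.  30.]
oblong_adapter [269. 136.] 0.73 [520. 355.  23.]
round_nest [263. 178.] 0.94 [483. 127.   3.]
square_nest [305. 174.] 0.9 [621. 147.  -1.]
hex_nest [304. 309.] 0.69 [ 540. -376.    4.]
oblong_nest [237. 270.] 0.74 [ 389. -248.    1.]
oblong_nest [169. 293.] 0.66 [ 227. -317.    5.]
jar [293. 253.] 0.95 [ 527. -249.   52.]
tape [277. 158.] 0.45 [536. 246.  -3.]
wrist 66.04215475339377 254.9484321018811 189.33207450490644 [549.45956099  76.7405733  383.46225166]
```

```bash
python3 - <<'E'
import cv2,numpy as np
a=cv2.imread('pics/scene0.png')[110:360,60:430];b=cv2.imread('pics/side0.png')[100:350,130:370]
cv2.imwrite('pics/a.png',cv2.resize(a,None,fx=2.1,fy=2.1,interpolation=2)); cv2.imwrite('pics/b.png',cv2.resize(b,None,fx=2.3,fy=2.3,interpolation=2))
E
```

```text
(no output)
```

View pics/a.png

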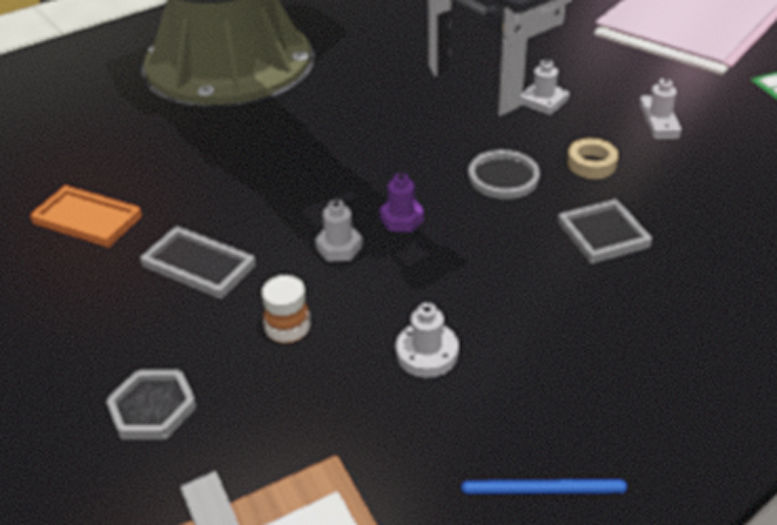

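View pics/b.png

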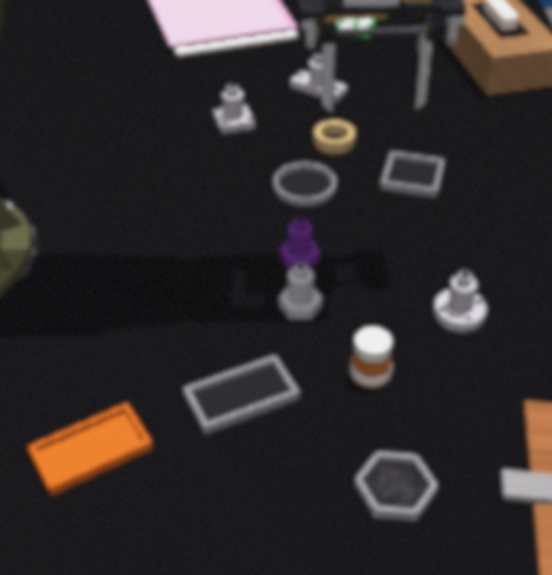

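View pics/wrist0.png

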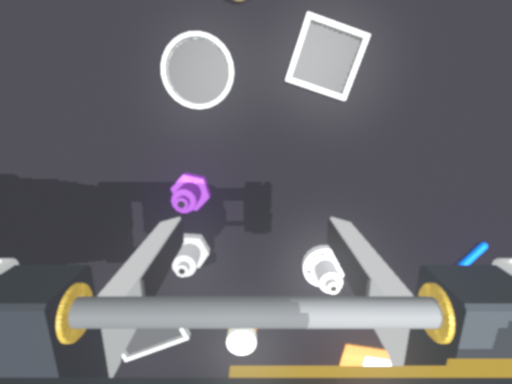

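Targets: the grey hex adapter is at scene (219,222). Its purple look-alike at (251,208) is excluded by colour. The grey oblong nest is at (154,235), and the orange look-alike at (102,210) is excluded by colour. The enlarged crops confirm both. Next I fit silhouettes jointly in the two views, with height left free as a check.

```bash
cat > fit.py <<'E'
from h import *
from scipy.optimize import minimize
def poly(n):
    a=lambda r,k,o:[(r*np.cos(o+2*np.pi*i/k),r*np.sin(o+2*np.pi*i/k)) for i in range(k)]
    ad='adapter' in n
    if 'round' in n: return a(30 if ad else 43,40,0)
    if 'square' in n: w=25 if ad else 38; return [(w,w),(-w,w),(-w,-w),(w,-w)]
    if 'hex' in n: return a((22 if ad else 35)/np.cos(np.pi/6),6,np.pi/6)
    w,h=(42,17) if ad else (55,30); return [(w,h),(-w,h),(-w,-h),(w,-h)]
def parts(n):
    ad='adapter' in n; P=poly(n); c=lambda r,z0,z1:[(r*np.cos(t),r*np.sin(t),z) for t in np.linspace(0,6.28,24) for z in (z0,z1)]
    o=[[(x,y,z) for x,y in P for z in (0,14 if ad else 12)]]
    return o+[c(15,14,50),c(8,50,62)] if ad else o
def render(c,n,p,box,s=4):
    x,y,th,z=p; R=cv2.Rodrigues(np.array([0,0,th]))[0]; u0,v0,w,h=box; m=np.zeros((h*s,w*s),np.uint8)
    Rc=cv2.Rodrigues(np.array(c['rvec'],float))[0]; f=K(c)
    for q in parts(n):
        W=np.array(q)@R.T+[x,y,z]; C=W@Rc.T+np.array(c['tvec']).ravel(); uv=C[:,:2]/C[:,2:]*f+[c['cx'],c['cy']]
        cv2.fillConvexPoly(m,cv2.convexHull(((uv-[u0,v0]+.5)*s).astype(np.float32)).astype(np.int32),255)
    return cv2.resize(m,(w,h),interpolation=cv2.INTER_AREA)/255.
def mask(c,uv,box,thr):
    u0,v0,w,h=box; im=c['color'][v0:v0+h,u0:u0+w].astype(float); mx=im.max(2); sat=mx-im.min(2)
    b=((mx>thr)&(sat<60)).astype(np.uint8)
    cs,_=cv2.findContours(b,cv2.RETR_EXTERNAL,cv2.CHAIN_APPROX_NONE)
    cs=[k for k in cs if cv2.contourArea(k)>25]
    k=min(cs,key=lambda k:-cv2.pointPolygonTest(k,(float(uv[0]-u0),float(uv[1]-v0)),True))
    m=np.zeros(b.shape,np.uint8); cv2.drawContours(m,[k],-1,1,-1); return m.astype(float)
def fit(n,cams,guess,thr,freez=False,half=40):
    D=[]
    for c in cams:
        uv=proj(c,[*guess[:2],20 if 'ad' in n else 5]); u0,v0=[max(0,int(t)-half) for t in uv]
        t=thr if np.isscalar(thr) else thr[len(D)]
        box=(u0,v0,min(2*half,512-u0),min(2*half,384-v0)); D.append((c,box,mask(c,uv,box,t)))
    def cost(p):
        p=list(p)+[0]*(4-len(p)); e=0
        for c,b,m in D:
            r=render(c,n,p,b); e+=np.abs(r-m).sum()/m.sum()
        return e/len(D)
    best=None
    sym={'r':1,'s':90,'h':60,'o':180}[n[0]]
    for th in ([0] if n[0]=='r' else np.radians(np.arange(0,sym,15))):
        s=np.array([[*guess[:2],th]]*4,float); s[1,0]+=10; s[2,1]+=10; s[3,2]+=.2
        r=minimize(cost,s[0],method='Nelder-Mead',options=dict(initial_simplex=s,maxiter=70,xatol=.1))
        if best is None or r.fun<best.fun: best=r
    x=best.x
    if freez:
        s=np.array([[*x,0]]*5); s[1,0]+=4; s[2,1]+=4; s[3,2]+=.1; s[4,3]+=5
        r=minimize(cost,s[0],method='Nelder-Mead',options=dict(initial_simplex=s,maxiter=150,xatol=.1)); return x,best.fun,r.x
    return x,best.fun,None
E
cat > run0.py <<'E'
from fit import *
S=pickle.load(open('scene.pkl','rb'));D=pickle.load(open('side.pkl','rb'))
G=dict(round_adapter=(647,-151),square_adapter=(390,280),hex_adapter=(468,-126),oblong_adapter=(525,358),round_nest=(472,128),square_nest=(625,140),hex_nest=(541,-380),oblong_nest=(386,-251))
for n,g in G.items():
    for lab,cs in (('both',[S,D]),('scene',[S]),('side',[D])):
        try:
            x,f,z=fit(n,cs,g,85,lab=='both'); print(n,lab,x[:2].round(1),round(np.degrees(x[2]),1),'cost',round(f,3),'' if z is None else 'z %.1f'%z[3])
        except Exception as e: print(n,lab,e)
E
time python3 run0.py
```

```text
round_adapter both [ 646.3 -138.5] -1.9 cost 0.069 z -0.2
round_adapter scene [ 646.2 -138.1] -0.0 cost 0.052 
round_adapter side [ 646.4 -140.1] -7.6 cost 0.072 
square_adapter both [384.5 286.8] 12.6 cost 0.391 z -0.0
square_adapter scene [384.5 288.1] 102.2 cost 0.688 
square_adapter side [384.9 285.9] 104.0 cost 0.088 
hex_adapter both [ 458.5 -114.8] 24.0 cost 0.076 z -0.8
hex_adapter scene [ 459.4 -115.2] 23.7 cost 0.055 
hex_adapter side [ 458.1 -114.8] 24.0 cost 0.088 
oblong_adapter both [519.4 373.2] 143.8 cost 0.503 z -0.5
oblong_adapter scene [520.1 374.8] -35.8 cost 0.781 
oblong_adapter side [519.3 372.1] 142.4 cost 0.215 
round_nest both [480.1 121.7] 8.9 cost 0.068 z 0.0
round_nest scene [479.7 122.2] -1.7 cost 0.04 
round_nest side [480.2 120. ] 11.0 cost 0.082 
square_nest both [632.7 135.9] -17.1 cost 0.075 z -0.4
square_nest scene [633.6 137.3] 72.0 cost 0.04 
square_nest side [632.1 133.4] -15.9 cost 0.078 
hex_nest both [ 535.8 -381.4] 22.2 cost 0.038 z 0.1
hex_nest scene [ 535.6 -381.1] 21.7 cost 0.032 
hex_nest side [ 536.3 -381.4] 21.4 cost 0.039 
oblong_nest both [ 384.6 -253.1] 202.7 cost 0.04 z 0.0
oblong_nest scene [ 383.9 -252.7] 23.0 cost 0.034 
oblong_nest side [ 385.1 -253.5] 23.1 cost 0.038 
real	0m12.788s
user	0m13.008s
sys	0m0.196s
```

The fits agree within about 2 mm across views, and the free heights come out within 1 mm of the bench. At the current yaw, tool x is world +y, tool y is world +x and tool z is down. I start with the round adapter.

Call:
{"name": "drive_tool", "arguments": {"rows": [{"offset":[-23.1,16.1,10],"spin":0,"jaw":60},{"offset":[-23.1,16.1,10],"spin":0,"jaw":60},{"offset":[-23.1,16.1,10],"spin":0,"jaw":60},{"offset":[-23.1,16.1,10],"spin":0,"jaw":60},{"offset":[-23.1,16.1,10],"spin":0,"jaw":60},{"offset":[-23.1,16.1,10],"spin":0,"jaw":60},{"offset":[0,0,20],"spin":0,"jaw":60},{"offset":[0,0,20],"spin":0,"jaw":60},{"offset":[0,0,20],"spin":0,"jaw":60},{"offset":[0,0,20],"spin":0,"jaw":60},{"offset":[0,0,0],"spin":0,"jaw":60},{"offset":[0,0,0],"spin":0,"jaw":60}]}}

```text
clock: 2.35
eef_pos: [646.7, -138.6, 163.1]
eef_rot: [-3.142, -0.0, 1.571]
wrist_force: [0.1, -0.3, 0.9]
finger_gap: 60.0
```

```bash
sed -i "s/^S=.*/S=shot('scene');D=shot('side')/" run0.py; python3 run0.py | grep -E "_adapter|square_nest|round_nest both"; python3 -c "
from h import *
s=manip.read_state();print(s['eef_pos'].round(1),s['eef_rot'].round(4),s['joints'].round(2))
print([(n,[world(c:=pickle.load(open(k+'.pkl','rb')),*r['uv'],z=20).round() for k in('scene','side') for r in finder.find_in(k,n)[:1]]) for n in('jar','tape')])
c=pickle.load(open('scene.pkl','rb'));cv2.imwrite('pics/c.png',cv2.resize(c['color'][90:330,100:440],None,fx=2.2,fy=2.2))"
```

```text
round_adapter both [ 646.3 -138.7] -12.5 cost 0.255 z -1.2
round_adapter scene [ 646.5 -137.8] -4.5 cost 0.405 
round_adapter side [ 645.6 -140.1] -8.4 cost 0.09 
square_adapter both [384.5 287.4] 12.9 cost 0.087 z -0.0
square_adapter scene [383.8 288.6] 103.5 cost 0.072 
square_adapter side [384.4 285.8] 16.6 cost 0.089 
hex_adapter both [ 458.4 -114.5] 30.0 cost 0.087 z -1.1
hex_adapter scene [ 459.2 -114.4] 20.7 cost 0.068 
hex_adapter side [ 458.4 -114.9] 23.9 cost 0.09 
oblong_adapter both [518.4 372.5] 145.1 cost 0.433 z -1.7
oblong_adapter scene [519.8 375.3] -36.9 cost 0.781 
oblong_adapter side [518.2 371.5] -36.0 cost 0.073 
round_nest both [480.  121.4] 8.5 cost 0.068 z -0.0
square_nest both [633.  137.9] -17.9 cost 0.707 z 0.0
square_nest scene [633.4 137.1] -17.9 cost 0.041 
square_nest side [715.3 142.2] -7.0 cost 0.434 
[ 647.  -138.7  164.1] [3.1398e+00 5.0000e-04 1.5709e+00] [-0.27  0.68  1.3   0.    1.16 -0.27]
[('jar', [array([ 524., -233.,   20.]), array([ 541., -220.,   20.])]), ('tape', [array([539., 207.,  20.]), array([529., 204.,  20.])])]
```

View pics/c.png

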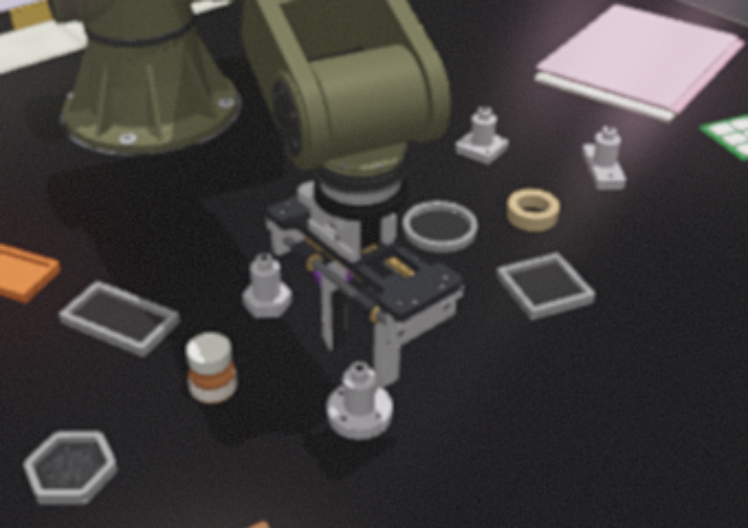

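The jaws straddle the round adapter's stub, tips about 5 mm above it, and the other things are undisturbed. I'll descend, grip and lift.

Call:
{"name": "drive_tool", "arguments": {"rows": [{"offset":[0,0,15.5],"spin":0,"jaw":60},{"offset":[0,0,15.5],"spin":0,"jaw":60},{"offset":[0,0,15],"spin":0,"jaw":60},{"offset":[0,0,0],"spin":0,"jaw":60},{"offset":[0,0,0],"spin":0,"jaw":20},{"offset":[0,0,0],"spin":0,"jaw":20},{"offset":[0,0,0],"spin":0,"jaw":20},{"offset":[0,0,0],"spin":0,"jaw":20},{"offset":[0,0,0],"spin":0,"jaw":20},{"offset":[0,0,0],"spin":0,"jaw":20},{"offset":[0,0,-10],"spin":0,"jaw":20},{"offset":[0,0,-20],"spin":0,"jaw":20},{"offset":[0,0,-25],"spin":0,"jaw":20},{"offset":[0,0,-25],"spin":0,"jaw":20},{"offset":[0,0,0],"spin":0,"jaw":20}], "force": 30}}

```text
clock: 4.15
eef_pos: [647.5, -138.8, 200.5]
eef_rot: [3.136, 0.001, 1.571]
wrist_force: [0.9, 0.2, -2.7]
finger_gap: 29.2
```

Call:
{"name": "drive_tool", "arguments": {"rows": [{"offset":[10,-6.4,0],"spin":0,"jaw":20},{"offset":[21.7,-13.9,0],"spin":0,"jaw":20},{"offset":[21.7,-13.9,0],"spin":0,"jaw":20},{"offset":[21.7,-13.9,0],"spin":0,"jaw":20},{"offset":[21.7,-13.9,0],"spin":0,"jaw":20},{"offset":[21.7,-13.9,0],"spin":0,"jaw":20},{"offset":[21.7,-13.9,0],"spin":0,"jaw":20},{"offset":[21.7,-13.9,0],"spin":0,"jaw":20},{"offset":[21.7,-13.9,0],"spin":0,"jaw":20},{"offset":[21.7,-13.9,0],"spin":0,"jaw":20},{"offset":[21.7,-13.9,0],"spin":0,"jaw":20},{"offset":[21.7,-13.9,0],"spin":0,"jaw":20},{"offset":[11.7,-7.5,0],"spin":0,"jaw":20},{"offset":[0,0,20],"spin":0,"jaw":20},{"offset":[0,0,20],"spin":0,"jaw":20},{"offset":[0,0,15],"spin":0,"jaw":20},{"offset":[0,0,0],"spin":0,"jaw":20},{"offset":[0,0,0],"spin":0,"jaw":20}]}}

```text
clock: 5.95
eef_pos: [479.6, 121.8, 141.4]
eef_rot: [-3.141, 0.0, 1.571]
wrist_force: [0.2, 0.3, -2.5]
finger_gap: 29.4
```

```bash
python3 -c "
from h import *
s=manip.read_state();print(s['eef_pos'].round(1),s['eef_rot'].round(4),s['wrist_force'])
a=shot('scene')['color'][110:270,220:420];b=shot('side')['color'][100:260,170:370]
cv2.imwrite('pics/d.png',cv2.resize(np.hstack([a,b]),None,fx=2,fy=2))"
```

```text
[479.6 121.8 141.4] [-3.1406e+00  2.0000e-04  1.5707e+00] [ 0.18665008  0.32185293 -2.48609548]
```

View pics/d.png

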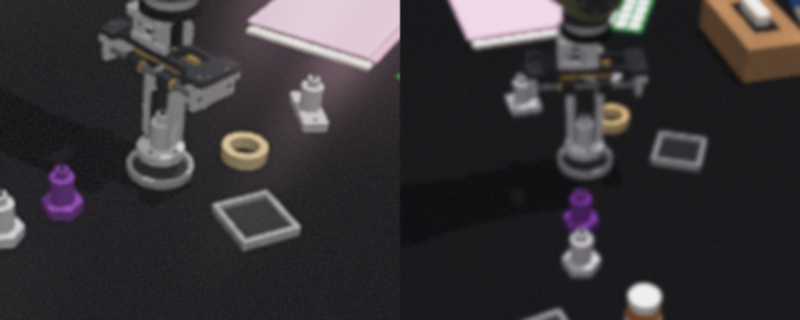

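The round adapter hangs over the round nest, centred in both views. I'll lower it, release and rise.

Call:
{"name": "drive_tool", "arguments": {"rows": [{"offset":[0,0,8],"spin":0,"jaw":20},{"offset":[0,0,6],"spin":0,"jaw":20},{"offset":[0,0,4],"spin":0,"jaw":20},{"offset":[0,0,2.5],"spin":0,"jaw":20},{"offset":[0,0,0],"spin":0,"jaw":20},{"offset":[0,0,0],"spin":0,"jaw":60},{"offset":[0,0,0],"spin":0,"jaw":60},{"offset":[0,0,0],"spin":0,"jaw":60},{"offset":[0,0,-10],"spin":0,"jaw":60},{"offset":[0,0,-20],"spin":0,"jaw":60},{"offset":[0,0,-20],"spin":0,"jaw":60},{"offset":[0,0,-20],"spin":0,"jaw":60},{"offset":[0,0,0],"spin":0,"jaw":60}]}}

```text
clock: 7.35
eef_pos: [480.7, 122.0, 194.1]
eef_rot: [3.137, -0.001, 1.571]
wrist_force: [-0.7, 0.1, 0.5]
finger_gap: 60.3
```

Call:
{"name": "drive_tool", "arguments": {"rows": [{"offset":[20.7,-11.9,0],"spin":0,"jaw":60},{"offset":[20.7,-11.9,0],"spin":0,"jaw":60},{"offset":[20.7,-11.9,0],"spin":0,"jaw":60},{"offset":[20.7,-11.9,0],"spin":0,"jaw":60},{"offset":[20.7,-11.9,0],"spin":0,"jaw":60},{"offset":[20.7,-11.9,0],"spin":0,"jaw":60},{"offset":[20.7,-11.9,0],"spin":0,"jaw":60},{"offset":[20.7,-11.9,0],"spin":0,"jaw":60},{"offset":[0,0,10],"spin":0,"jaw":60},{"offset":[0,0,10],"spin":0,"jaw":60},{"offset":[0,0,0],"spin":0,"jaw":60}]}}

```text
clock: 8.45
eef_pos: [384.3, 286.5, 169.4]
eef_rot: [-3.139, 0.002, 1.57]
wrist_force: [0.2, -0.0, 0.5]
finger_gap: 60.0
```

```bash
python3 run0.py | grep -E "oblong_adapter|square_nest|round_|hex_adapter|square_ad"; python3 -c "
from h import *
s=manip.read_state();print(s['eef_pos'].round(1))
a=pickle.load(open('scene.pkl','rb'))['color'][90:250,220:420];b=pickle.load(open('side.pkl','rb'))['color'][90:250,170:370]
cv2.imwrite('pics/e.png',cv2.resize(np.hstack([a,b]),None,fx=2,fy=2))"
```

```text
round_adapter both min() iterable argument is empty
round_adapter scene min() iterable argument is empty
round_adapter side [507.  69.] 49.7 cost 1.0 
square_adapter both [384.7 286.2] 13.8 cost 0.373 z -1.1
square_adapter scene [384.6 287.8] 103.6 cost 0.626 
square_adapter side [384.8 284.3] 14.7 cost 0.108 
hex_adapter both [ 458.3 -113.9] 24.9 cost 0.087 z 0.0
hex_adapter scene [ 458.7 -114.4] 24.1 cost 0.07 
hex_adapter side [ 458.4 -115.1] 24.2 cost 0.102 
oblong_adapter both [518.5 373. ] 143.9 cost 0.434 z -2.1
oblong_adapter scene [519.  375.4] -35.2 cost 0.781 
oblong_adapter side [518.2 371.5] -36.0 cost 0.073 
round_nest both [479.9 122.3] 10.5 cost 0.171 z 0.0
round_nest scene [479.5 122.8] 10.0 cost 0.167 
round_nest side [479.9 121.6] 7.4 cost 0.172 
square_nest both [632.8 136.4] -17.9 cost 0.076 z -1.3
square_nest scene [633.6 137.3] 72.0 cost 0.041 
square_nest side [632.1 133.9] 72.0 cost 0.078 
[384.9 286.7 170.7]
```

View pics/e.png

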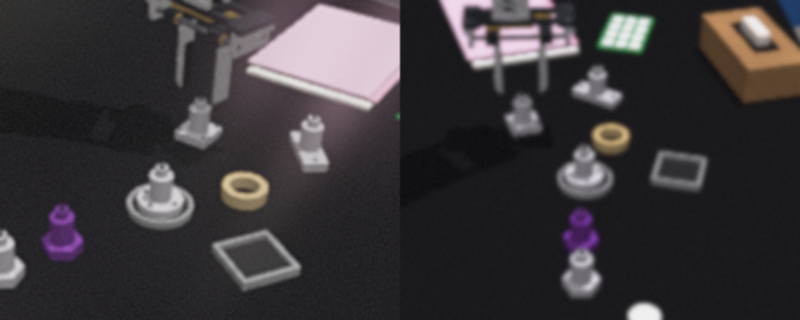

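The round adapter is seated inside the round nest's rim in both views. The jaws straddle the square adapter, so I'll take it.

Call:
{"name": "drive_tool", "arguments": {"rows": [{"offset":[0,0,18.5],"spin":0,"jaw":60},{"offset":[0,0,18],"spin":0,"jaw":60},{"offset":[0,0,18],"spin":0,"jaw":60},{"offset":[0,0,0],"spin":0,"jaw":60},{"offset":[0,0,0],"spin":0,"jaw":20},{"offset":[0,0,0],"spin":0,"jaw":20},{"offset":[0,0,0],"spin":0,"jaw":20},{"offset":[0,0,0],"spin":0,"jaw":20},{"offset":[0,0,0],"spin":0,"jaw":20},{"offset":[0,0,0],"spin":0,"jaw":20},{"offset":[0,0,-10],"spin":0,"jaw":20},{"offset":[0,0,-20],"spin":0,"jaw":20},{"offset":[0,0,-25],"spin":0,"jaw":20},{"offset":[0,0,-25],"spin":0,"jaw":20},{"offset":[0,0,0],"spin":0,"jaw":20}], "force": 30}}

```text
clock: 10.05
eef_pos: [385.3, 287.9, 199.8]
eef_rot: [3.137, -0.003, 1.571]
wrist_force: [-0.8, 0.3, -3.7]
finger_gap: 29.4
```

Call:
{"name": "drive_tool", "arguments": {"rows": [{"offset":[-6.6,10.8,0],"spin":0,"jaw":20},{"offset":[-12.6,20.7,0],"spin":0,"jaw":20},{"offset":[-12.6,20.7,0],"spin":0,"jaw":20},{"offset":[-12.6,20.7,0],"spin":0,"jaw":20},{"offset":[-12.6,20.7,0],"spin":0,"jaw":20},{"offset":[-12.6,20.7,0],"spin":0,"jaw":20},{"offset":[-12.6,20.7,0],"spin":0,"jaw":20},{"offset":[-12.6,20.7,0],"spin":0,"jaw":20},{"offset":[-12.6,20.7,0],"spin":0,"jaw":20},{"offset":[-12.6,20.7,0],"spin":0,"jaw":20},{"offset":[-12.6,20.7,0],"spin":0,"jaw":20},{"offset":[-12.6,20.7,0],"spin":0,"jaw":20},{"offset":[-6,9.9,0],"spin":0,"jaw":20},{"offset":[0,0,0],"spin":7.9,"jaw":20},{"offset":[0,0,0],"spin":7.9,"jaw":20},{"offset":[0,0,20],"spin":7.9,"jaw":20},{"offset":[0,0,20],"spin":7.8,"jaw":20},{"offset":[0,0,15],"spin":0,"jaw":20},{"offset":[0,0,0],"spin":0,"jaw":20}]}}

```text
clock: 11.95
eef_pos: [632.0, 135.9, 138.6]
eef_rot: [-3.138, 0.003, 1.025]
wrist_force: [-0.7, -0.2, -2.7]
finger_gap: 29.4
```

```bash
python3 -c "
from h import *
s=manip.read_state();print(s['eef_pos'].round(1),s['eef_rot'].round(4),s['finger_gap'])
a=shot('scene')['color'][130:270,270:430];b=shot('side')['color'][100:240,220:380]
cv2.imwrite('pics/f.png',cv2.resize(np.hstack([a,b]),None,fx=2.4,fy=2.4))"
```

```text
[632.  135.9 138.6] [-3.1379  0.0032  1.0252] 29.354299950127256
```

View pics/f.png

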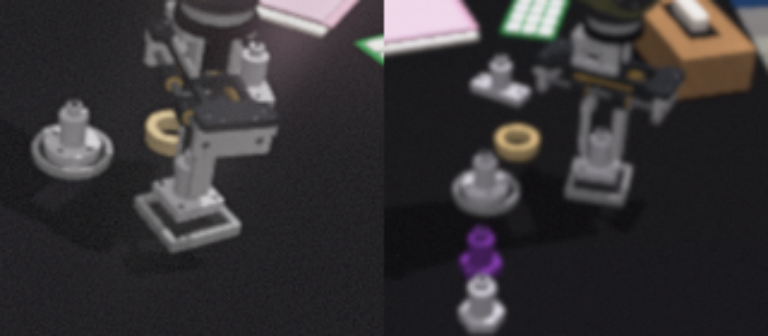

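The square foot is aligned with its recess and centred, so I'll lower, release, rise and turn back.

Call:
{"name": "drive_tool", "arguments": {"rows": [{"offset":[0,0,8],"spin":0,"jaw":20},{"offset":[0,0,6],"spin":0,"jaw":20},{"offset":[0,0,4],"spin":0,"jaw":20},{"offset":[0,0,2.5],"spin":0,"jaw":20},{"offset":[0,0,0],"spin":0,"jaw":20},{"offset":[0,0,0],"spin":0,"jaw":60},{"offset":[0,0,0],"spin":0,"jaw":60},{"offset":[0,0,0],"spin":0,"jaw":60},{"offset":[0,0,-10],"spin":0,"jaw":60},{"offset":[0,0,-20],"spin":0,"jaw":60},{"offset":[0,0,-20],"spin":0,"jaw":60},{"offset":[0,0,-20],"spin":0,"jaw":60},{"offset":[0,0,0],"spin":-7.9,"jaw":60},{"offset":[0,0,0],"spin":-7.9,"jaw":60},{"offset":[0,0,0],"spin":-7.9,"jaw":60},{"offset":[0,0,0],"spin":-7.8,"jaw":60},{"offset":[0,0,0],"spin":0,"jaw":60}]}}

```text
clock: 13.75
eef_pos: [633.1, 136.2, 192.0]
eef_rot: [3.141, -0.0, 1.573]
wrist_force: [-0.6, -0.1, 0.7]
finger_gap: 60.0
```

Call:
{"name": "drive_tool", "arguments": {"rows": [{"offset":[-20.9,-14.5,0],"spin":0,"jaw":60},{"offset":[-20.9,-14.5,0],"spin":0,"jaw":60},{"offset":[-20.9,-14.5,0],"spin":0,"jaw":60},{"offset":[-20.9,-14.5,0],"spin":0,"jaw":60},{"offset":[-20.9,-14.5,0],"spin":0,"jaw":60},{"offset":[-20.9,-14.5,0],"spin":0,"jaw":60},{"offset":[-20.9,-14.5,0],"spin":0,"jaw":60},{"offset":[-20.9,-14.5,0],"spin":0,"jaw":60},{"offset":[-20.9,-14.5,0],"spin":0,"jaw":60},{"offset":[-20.9,-14.5,0],"spin":0,"jaw":60},{"offset":[-20.9,-14.5,0],"spin":0,"jaw":60},{"offset":[-20.9,-14.9,0],"spin":0,"jaw":60},{"offset":[0,0,10],"spin":0,"jaw":60},{"offset":[0,0,10],"spin":0,"jaw":60},{"offset":[0,0,0],"spin":0,"jaw":60}]}}

```text
clock: 15.25
eef_pos: [458.5, -114.0, 169.8]
eef_rot: [-3.14, -0.001, 1.569]
wrist_force: [0.6, 0.6, -0.2]
finger_gap: 59.7
```

```bash
python3 -c "
from h import *
s=manip.read_state();print(s['eef_pos'].round(1),s['eef_rot'].round(4),s['finger_gap'])
a=shot('scene')['color'][110:330,180:400];b=shot('side')['color'][90:310,170:390]
cv2.imwrite('pics/g.png',cv2.resize(np.hstack([a,b]),None,fx=1.8,fy=1.8))"
```

```text
[ 458.5 -114.   169.8] [-3.1397e+00 -7.0000e-04  1.5695e+00] 59.71601437799624
```

View pics/g.png

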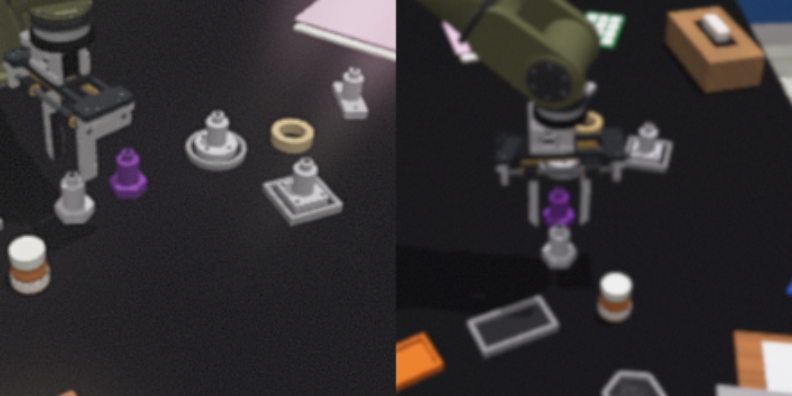

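Square and round are seated, and the jaws are over the grey hex adapter, not the purple one. Take it.

Call:
{"name": "drive_tool", "arguments": {"rows": [{"offset":[0,0,18.5],"spin":0,"jaw":60},{"offset":[0,0,18],"spin":0,"jaw":60},{"offset":[0,0,18],"spin":0,"jaw":60},{"offset":[0,0,0],"spin":0,"jaw":60},{"offset":[0,0,0],"spin":0,"jaw":20},{"offset":[0,0,0],"spin":0,"jaw":20},{"offset":[0,0,0],"spin":0,"jaw":20},{"offset":[0,0,0],"spin":0,"jaw":20},{"offset":[0,0,0],"spin":0,"jaw":20},{"offset":[0,0,0],"spin":0,"jaw":20},{"offset":[0,0,-10],"spin":0,"jaw":20},{"offset":[0,0,-20],"spin":0,"jaw":20},{"offset":[0,0,-25],"spin":0,"jaw":20},{"offset":[0,0,-25],"spin":0,"jaw":20},{"offset":[0,0,0],"spin":0,"jaw":20}], "force": 30}}

```text
clock: 16.85
eef_pos: [459.4, -114.9, 199.6]
eef_rot: [3.137, 0.002, 1.571]
wrist_force: [-0.0, 0.2, -3.3]
finger_gap: 29.3
```

Call:
{"name": "drive_tool", "arguments": {"rows": [{"offset":[-10.5,2.9,0],"spin":0,"jaw":20},{"offset":[-20.5,5.9,0],"spin":0,"jaw":20},{"offset":[-20.5,5.9,0],"spin":0,"jaw":20},{"offset":[-20.5,5.9,0],"spin":0,"jaw":20},{"offset":[-20.5,6,0],"spin":0,"jaw":20},{"offset":[-20.5,6,0],"spin":0,"jaw":20},{"offset":[-20.5,6,0],"spin":0,"jaw":20},{"offset":[-20.5,6,0],"spin":0,"jaw":20},{"offset":[-20.5,6,0],"spin":0,"jaw":20},{"offset":[-20.5,6,0],"spin":0,"jaw":20},{"offset":[-20.5,6,0],"spin":0,"jaw":20},{"offset":[-20.5,6,0],"spin":0,"jaw":20},{"offset":[-20.5,6,0],"spin":0,"jaw":20},{"offset":[-10.2,2.6,0],"spin":0,"jaw":20},{"offset":[0,0,20],"spin":2,"jaw":20},{"offset":[0,0,20],"spin":0,"jaw":20},{"offset":[0,0,15],"spin":0,"jaw":20},{"offset":[0,0,0],"spin":0,"jaw":20}]}}

```text
clock: 18.65
eef_pos: [534.9, -380.7, 138.5]
eef_rot: [-3.138, -0.003, 1.536]
wrist_force: [0.2, -0.6, -2.5]
finger_gap: 29.3
```

```bash
python3 -c "
from h import *
s=manip.read_state();print(s['eef_pos'].round(1),s['eef_rot'].round(4),s['finger_gap'])
a=shot('scene')['color'][200:360,70:250];b=shot('side')['color'][210:370,210:390]
cv2.imwrite('pics/i.png',cv2.resize(np.hstack([a,b]),None,fx=2.2,fy=2.2))"
```

```text
[ 534.9 -380.7  138.5] [-3.1376e+00 -3.0000e-03  1.5361e+00] 29.26555126449467
```

View pics/i.png

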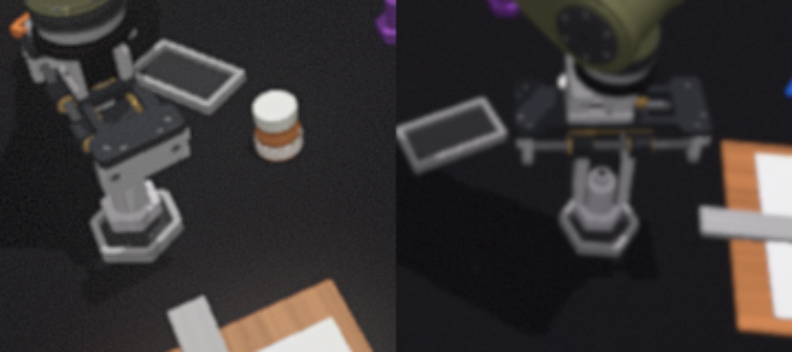

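The hex foot is centred and aligned, so I'll release and then move to the oblong adapter.

Call:
{"name": "drive_tool", "arguments": {"rows": [{"offset":[0,0,8],"spin":0,"jaw":20},{"offset":[0,0,6],"spin":0,"jaw":20},{"offset":[0,0,4],"spin":0,"jaw":20},{"offset":[0,0,2.5],"spin":0,"jaw":20},{"offset":[0,0,0],"spin":0,"jaw":20},{"offset":[0,0,0],"spin":0,"jaw":60},{"offset":[0,0,0],"spin":0,"jaw":60},{"offset":[0,0,0],"spin":0,"jaw":60},{"offset":[0,0,-10],"spin":0,"jaw":60},{"offset":[0,0,-20],"spin":0,"jaw":60},{"offset":[0,0,-20],"spin":0,"jaw":60},{"offset":[0,0,-20],"spin":0,"jaw":60},{"offset":[0,0,0],"spin":-2,"jaw":60},{"offset":[0,0,0],"spin":0,"jaw":60}]}}

```text
clock: 20.15
eef_pos: [535.9, -381.4, 192.5]
eef_rot: [3.14, 0.001, 1.571]
wrist_force: [0.4, -0.8, -0.2]
finger_gap: 59.8
```

Call:
{"name": "drive_tool", "arguments": {"rows": [{"offset":[10,0,0],"spin":0,"jaw":60},{"offset":[30,0,0],"spin":0,"jaw":60},{"offset":[42,-1,0],"spin":0,"jaw":60},{"offset":[42,-1,0],"spin":0,"jaw":60},{"offset":[42,-1,0],"spin":0,"jaw":60},{"offset":[42,-1,0],"spin":0,"jaw":60},{"offset":[42,-1,0],"spin":0,"jaw":60},{"offset":[42,-1,0],"spin":0,"jaw":60},{"offset":[42,-1,0],"spin":0,"jaw":60},{"offset":[42,-1,0],"spin":0,"jaw":60},{"offset":[42,-1,0],"spin":0,"jaw":60},{"offset":[42,-1,0],"spin":0,"jaw":60},{"offset":[42,-1,0],"spin":0,"jaw":60},{"offset":[42,-1,0],"spin":0,"jaw":60},{"offset":[42,-1,0],"spin":0,"jaw":60},{"offset":[42,-1,0],"spin":0,"jaw":60},{"offset":[42,-1,0],"spin":0,"jaw":60},{"offset":[42,-1,0],"spin":0,"jaw":60},{"offset":[42,-1,0],"spin":0,"jaw":60},{"offset":[0,0,0],"spin":0,"jaw":60}]}}

```text
clock: 22.15
eef_pos: [516.9, 377.0, 190.5]
eef_rot: [-3.141, -0.0, 1.574]
wrist_force: [-0.7, -1.5, 0.4]
finger_gap: 60.1
```

```bash
python3 -c "
from fit import *
s=manip.read_state();print(s['eef_pos'].round(1),s['eef_rot'].round(4),s['finger_gap'])
c=shot('wrist');S=shot('scene');D=shot('side')
for lab,cs,t in (('w',[c],140),('w',[c],110),('side',[D],85),('nest',[S,D],85)):
  try: print(lab,fit('oblong_nest' if lab=='nest' else 'oblong_adapter',cs,(384,-253) if lab=='nest' else (518.7,373),t,lab=='nest',half=100 if lab=='w' else 40))
  except Exception as e: print(e)
cv2.imwrite('pics/j.png',np.hstack([S['color'][100:360,60:410],D['color'][90:350,130:430]]))"
```

```text
[516.9 377.  190.5] [-3.1409e+00 -3.0000e-04  1.5742e+00] 60.14612591493926
w (array([519.4701165, 371.2999692,   2.4881121]), np.float64(0.052601987376738685), None)
w (array([519.44487574, 371.57246788,  -0.64975755]), np.float64(0.02004828295673661), None)
side (array([517.9985826 , 371.26657136,   2.47026717]), np.float64(0.09904931669637551), None)
nest (array([ 384.60422304, -253.35196061,    0.40257785]), np.float64(0.04070528705130957), array([ 384.60422304, -253.35196061,    0.40257785,    0.        ]))
```

View pics/j.png

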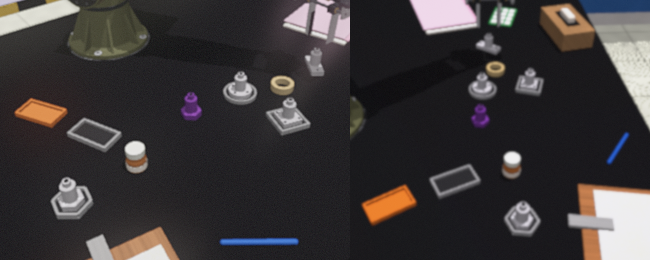

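The hex adapter is seated, the bystanders look unmoved, and the wrist camera agrees on the oblong adapter at about (519, 372). Grip and carry it.

Call:
{"name": "drive_tool", "arguments": {"rows": [{"offset":[0,0,10],"spin":0,"jaw":60},{"offset":[0,0,10],"spin":0,"jaw":60},{"offset":[0,0,18.5],"spin":0,"jaw":60},{"offset":[0,0,18],"spin":0,"jaw":60},{"offset":[0,0,18],"spin":0,"jaw":60},{"offset":[0,0,0],"spin":0,"jaw":60},{"offset":[0,0,0],"spin":0,"jaw":20},{"offset":[0,0,0],"spin":0,"jaw":20},{"offset":[0,0,0],"spin":0,"jaw":20},{"offset":[0,0,0],"spin":0,"jaw":20},{"offset":[0,0,0],"spin":0,"jaw":20},{"offset":[0,0,0],"spin":0,"jaw":20},{"offset":[0,0,-10],"spin":0,"jaw":20},{"offset":[0,0,-20],"spin":0,"jaw":20},{"offset":[0,0,-25],"spin":0,"jaw":20},{"offset":[0,0,-25],"spin":0,"jaw":20},{"offset":[0,0,0],"spin":0,"jaw":20}], "force": 35}}

```text
clock: 24.0
eef_pos: [519.4, 373.2, 200.2]
eef_rot: [3.137, -0.003, 1.571]
wrist_force: [0.9, -0.1, -1.9]
finger_gap: 29.7
```

Call:
{"name": "drive_tool", "arguments": {"rows": [{"offset":[-18,-3.9,0],"spin":0,"jaw":20},{"offset":[-36.9,-7.9,0],"spin":0,"jaw":20},{"offset":[-36.9,-7.9,0],"spin":0,"jaw":20},{"offset":[-36.9,-7.9,0],"spin":0,"jaw":20},{"offset":[-36.9,-7.9,0],"spin":0,"jaw":20},{"offset":[-36.9,-7.9,0],"spin":0,"jaw":20},{"offset":[-36.9,-7.9,0],"spin":0,"jaw":20},{"offset":[-36.9,-7.9,0],"spin":0,"jaw":20},{"offset":[-36.9,-7.9,0],"spin":0,"jaw":20},{"offset":[-36.9,-7.9,0],"spin":0,"jaw":20},{"offset":[-36.9,-7.9,0],"spin":0,"jaw":20},{"offset":[-36.9,-7.9,0],"spin":0,"jaw":20},{"offset":[-36.9,-7.9,0],"spin":0,"jaw":20},{"offset":[-36.9,-7.9,0],"spin":0,"jaw":20},{"offset":[-36.9,-7.9,0],"spin":0,"jaw":20},{"offset":[-36.9,-7.9,0],"spin":0,"jaw":20},{"offset":[-36.9,-7.9,0],"spin":0,"jaw":20},{"offset":[-17.6,-3.9,0],"spin":0,"jaw":20},{"offset":[0,0,0],"spin":0,"jaw":20}]}}

```text
clock: 25.9
eef_pos: [383.7, -254.7, 195.6]
eef_rot: [-3.14, -0.001, 1.568]
wrist_force: [-0.7, 0.4, -3.2]
finger_gap: 29.5
```

Call:
{"name": "drive_tool", "arguments": {"rows": [{"offset":[0,0,0],"spin":-6,"jaw":20},{"offset":[0,0,0],"spin":-6,"jaw":20},{"offset":[0,0,0],"spin":-6,"jaw":20},{"offset":[0,0,0],"spin":-6,"jaw":20},{"offset":[0,0,0],"spin":-6,"jaw":20},{"offset":[0,0,0],"spin":-6,"jaw":20},{"offset":[0,0,0],"spin":-6,"jaw":20},{"offset":[0,0,0],"spin":-6,"jaw":20},{"offset":[0,0,0],"spin":-6,"jaw":20},{"offset":[0,0,0],"spin":-6,"jaw":20},{"offset":[0,0,20],"spin":0,"jaw":20},{"offset":[0,0,20],"spin":0,"jaw":20},{"offset":[0,0,15],"spin":0,"jaw":20},{"offset":[0,0,0],"spin":0,"jaw":20}]}}

```text
clock: 27.3
eef_pos: [383.9, -251.8, 139.5]
eef_rot: [3.141, -0.004, 2.619]
wrist_force: [-0.4, -0.3, -1.6]
finger_gap: 29.6
```

```bash
python3 -c "
from h import *
s=manip.read_state();print(s['eef_pos'].round(1),s['eef_rot'].round(4),s['finger_gap'])
a=shot('scene')['color'][160:300,70:230];b=shot('side')['color'][200:340,150:310]
cv2.imwrite('pics/k.png',cv2.resize(np.hstack([a,b]),None,fx=2.4,fy=2.4))"
```

```text
[ 383.9 -251.8  139.5] [ 3.1408 -0.0044  2.6187] 29.573631028496443
```

View pics/k.png

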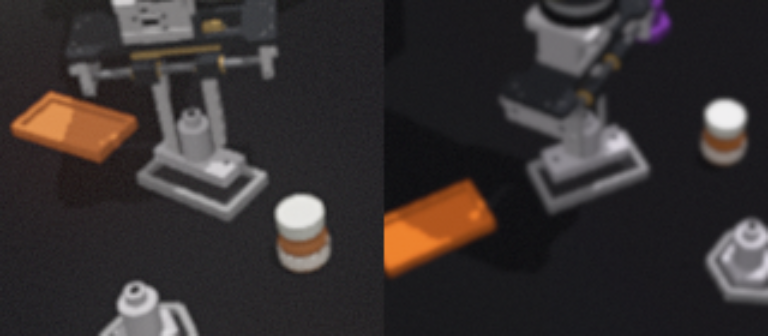

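The oblong foot is aligned over the grey oblong nest. Lower, release and rise well clear.

Call:
{"name": "drive_tool", "arguments": {"rows": [{"offset":[0,0,8],"spin":0,"jaw":20},{"offset":[0,0,6],"spin":0,"jaw":20},{"offset":[0,0,4],"spin":0,"jaw":20},{"offset":[0,0,2.5],"spin":0,"jaw":20},{"offset":[0,0,0],"spin":0,"jaw":20},{"offset":[0,0,0],"spin":0,"jaw":60},{"offset":[0,0,0],"spin":0,"jaw":60},{"offset":[0,0,0],"spin":0,"jaw":60},{"offset":[0,0,-10],"spin":0,"jaw":60},{"offset":[0,0,-20],"spin":0,"jaw":60},{"offset":[0,0,-30],"spin":0,"jaw":60},{"offset":[0,0,-40],"spin":0,"jaw":60},{"offset":[0,0,-40],"spin":0,"jaw":60},{"offset":[0,0,-40],"spin":0,"jaw":60},{"offset":[0,0,0],"spin":0,"jaw":60},{"offset":[0,0,0],"spin":0,"jaw":60}]}}

```text
clock: 29.0
eef_pos: [384.5, -253.2, 301.9]
eef_rot: [-3.141, 0.002, 2.618]
wrist_force: [0.1, 0.4, -1.0]
finger_gap: 60.0
```

```bash
python3 -c "
from h import *
S=shot('scene');D=shot('side')
for n in ('jar','tape'):
  print(n,[np.round(r['uv']) for k in('scene','side') for r in finder.find_in(k,n)[:1]])
T=dict(r=(480,122),s=(633,136.3),h=(536,-381),o=(384.6,-253.3)); rows=[]
for c in (S,D):
  rows.append(np.hstack([cv2.resize(c['color'][int(v)-28:int(v)+28,int(u)-28:int(u)+28],(196,196),interpolation=2) for u,v in (proj(c,[*p,20]) for p in T.values())]))
cv2.imwrite('pics/l.png',np.vstack(rows))
P=[cloud(c) for c in (S,D)]
for k,p in T.items():
  for Q in P:
    m=np.hypot(Q[...,0]-p[0],Q[...,1]-p[1])<13; q=Q[m&(Q[...,2]>40)]; print(k,q.mean(0).round(1),np.percentile(q[:,2],90).round(1))
"
```

```text
jar [array([193., 255.]), array([294., 252.])]
tape [array([340., 184.]), array([276., 159.])]
r [482.4 118.7  58.5] 65.5
r [479.2 117.   57.8] 64.3
s [635.5 133.   59.2] 66.1
s [632.1 132.6  56.8] 63.8
h [ 539.3 -381.8   58.9] 66.6
h [ 535.1 -384.8   57.8] 65.4
o [ 388.  -255.4  247.5] 511.2
o [ 385.1 -255.8  285.9] 508.6
```

View pics/l.png

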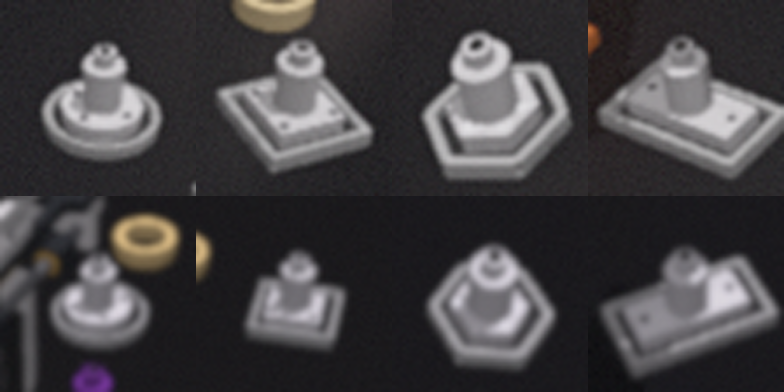

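All four adapters stand upright inside the matching rims in both views. The jar and tape pixels are unchanged within detector noise, and the gripper is clear.

```bash
python3 -c "
from cell import manip
print(manip.sign_off())"
```

```text
the job is handed in; nothing more can be done
None
```

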